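Clear the toppled bottle off the crate and fill its empty cells

TASK

A large square bottle has toppled over and lies across the end of the blue bottle crate. First pick it off and set it down gently, standing upright, in the shallow blue spill tray; then stand the two spare small bottles, one each, in the crate's two empty cells, set down and not dropped. Do not knock over or push about the bottles and the low jar already in the crate, or the spanner, beaker and loose lid on the table.

Things in the scene. Friction and masses are not known exactly. Their poses are not given: they have to be found in the camera images.
- big: Large square amber bottle, 0.3 to 0.55 kg: body 46 x 46 x 88 mm, shoulder, black cap 30 mm wide from 106 to 128 mm. Origin: centre of its foot; own z: foot to cap. It starts lying flat on the crate's rim, axis 63 mm above the table, along the row, over cell5 and part of cell4, cap overhanging the crate's end, foot towards cell3. Balanced when held by two flat sides 50 to 60 mm from the foot.
- tray: Shallow blue spill tray, fixed, 170 x 170 mm outside, walls 4 mm thick and 22 mm high, floor 4 mm thick. Origin at the centre of its underside, z up, x and y along its sides. It is empty.
- crate: Blue bottle crate, fixed, 60 x 284 x 40 mm, open at the top: one row of five square cells along its own y, 52 mm wide inside, 56 mm apart, walls 4 mm, floor 4 mm thick, all walls 40 mm high. Origin at the centre of its underside, z up.
- cell1 (a point): Centre of the floor of the first crate cell, at the crate's +y end, 4 mm above the table. Cells 1 to 3 hold two small bottles; any one of these three is empty.
- cell2 (a point): Centre of the floor of the second cell.
- cell3 (a point): Centre of the floor of the third (middle) cell.
- cell4 (a point): Centre of the floor of the fourth cell. One of cells 4 and 5, beneath the toppled bottle, holds the low jar; the other is empty.
- cell5 (a point): Centre of the floor of the fifth cell, at the crate's -y end.
- spare1: Spare small round amber bottle with a black cap, standing on the table between the crate and the robot. Body 42 mm wide up to 56 mm, shoulder up to 70 mm, neck 22 mm wide, cap 26 mm wide from 80 to 102 mm (the top). 0.1 to 0.16 kg. Origin at the centre of its foot, z up. It can be held by the cap.
- spare2: The other spare small bottle, the same as spare1, also standing on the table.
- stock1: Small bottle of the same kind, already standing in one of cells 1 to 3. Origin at the centre of its foot.
- stock2: Another small bottle already standing in one of cells 1 to 3.
- jar: Low amber jar with a black lid, 42 mm wide and 30 mm tall, standing in cell4 or cell5 below the crate's rim. Origin at the centre of its underside.
- spanner: Steel spanner 150 mm long lying on the table near the tray, to be left alone. Origin near the middle of its underside.
- beaker: Small open steel beaker, 60 mm wide and 65 mm tall, beyond the tray, to be left alone. Origin at the centre of its underside.
- spare_lid: Loose black jar lid, 48 mm wide and 14 mm tall, lying on the table to the robot's left, to be left alone.

How it is judged:
By the outcome, as a careful person would: the job done as asked, in the order asked, and still so for the second after the job is handed in, with the robot touching nothing.
It also fails if it takes over 66 s, if anything falls off the work surface, if the arm or the gripper's body presses on something with over 40 N, if the wrist force passes 120 N, or if a joint passes its speed limit or range.

ROBOT

A 6-joint arm with a two-finger parallel gripper is mounted at the origin on the work surface. World frame = base frame: x ahead of the robot, y to its left, z up, the work surface at z = 0. Lengths are in m, angles in degrees, forces in N, time in s.
With the tool pointing down it reaches from about 0.35 to 0.875 m from the base axis. Payload 4.2 kg.
Tool frame: the origin (TCP) lies midway between the tips of the shut fingers; the grasp point (between the pads) lies 19 mm behind it; z points along the fingers, y is the line along which they close (so a half turn about z gives the same grasp; the last joint's range is limited). The gripper opens to 87 mm and grips with 3 to 60 N. Pads are 19 mm wide; open, the fingers measure 117 mm over their backs; the gripper's body (75 mm by 190 mm) begins 51 mm behind the grasp point.
Start: joints at [-49.641, 22.042, 0.453, 0, -68.411, -14.817], TCP at [0.269, -0.564, 0.223] pointing down, gripper open.
Joint ranges: [-179.83, 179.83], [-69.29, 118.12], [-61.27, 80.66], [-181.25, 117.63], [-171.15, -9.14], [-177.46, 177.46]. Speed limits (degrees/s): [159.86, 159.86, 180, 180, 180, 180].

INTERFACE

Orientations are given as a 3x3 rotation matrix whose columns are the frame's x, y, z axes.
In Python, from station import sense, capture, finish_job, silhouettes, landmark_of gives the robot as it stands.
- The arm moves only by the tool step_arm, never from a script. Its arguments are lists of equal length, an entry for each row: "linear": the shift along the tool's x, y, z in mm, a list of three; "delta_rot": the turn, a rotation vector about the tool's x, y, z in rad, a list of three; "grip": the finger opening in mm, from 0 to 87. A call has 1 to 10 rows; each row shifts and turns the commanded pose from where the row before left it, along the tool's axes as they then stand; what a row does not reach is not made up. A row lasts 1/8 s, in which the tool goes at most 62.5 mm and 10.7 degrees, less where a joint would pass 70% of its speed; a pose out of reach is approached as far as the arm can. A call with a gripper value outside its range is refused whole. The fingers move at their own pace and stop on an object; the grip force is fixed at half the most. Time passes only in rows, so rows that do not move let the fingers close. It gives the time, the measured TCP pose, the force, the opening and the grip force at its end, in the units of the state.
- sense(): the state, without advancing time (a new reading comes with each control period).
- capture(name): name is "scene" or "top" or "wrist"; returns a dict with "img" (400x640x3 uint8, red, green, blue), "fx", "fy", "cx", "cy" (pixels), "world_to_cam" (4x4, takes a point from world to camera coordinates); the wrist camera has in their place "mount" (4x4, takes a point from camera to tool coordinates, whose origin is the TCP and whose axes are the flange's). Camera axes: x right, y up, looking along -z (the intrinsics and any distortion apply to the point x, -y, -z); pixel columns grow to the right and rows downward; lengths in m; the calibration is good to about 2 mm. A picture is of the moment at which its call begins: read the wrist's pose just before it. There is no depth.
- finish_job(): hands the job in; it is judged then, once.
Trained networks look in the newest picture that a camera, given by its name, has taken for a name from the list of things; names that differ only in an ending like _2 or _b are one class to them, and where a whole thing is asked for, a point or a joint stands for the part that bears it (a point fixed in the world has none). Each returns a list of dicts, best first, with "score" (0 to 1); they miss things now and then, are a little off and sometimes report something else, mostly with a low value. They report only what shows in the picture. A call takes as long as a camera call.
- silhouettes(camera, label): "mask" (400x640 bool, what is visible of it) and "point" ([column, row] in pixels, amid what is visible of it).
- landmark_of(camera, label): "point" ([column, row] in pixels: a listed point, or the origin of a listed thing).
The state is a dict: "time_s": time; "joints": joint angles; "joint_velocities": joint speeds; "effort": joint torques, N m; "tcp_pos": TCP position; "ee_rot": TCP orientation; "wrist_force": force on the tool from outside, world axes, zero at the start; "moment": the same for the moment, N m; "gripper_width": opening from 0.0 (shut) to 1.0 (fully open); "gripper_force": force on a finger pad.
Only numpy, scipy, OpenCV 4.12 (cv2) and the standard library are available. Lean on these libraries where they do the work, as an engineer would, in place of code of your own. Each camera call takes 0.05 s, during which the arm holds its last target. There are 200 camera calls.

## Working session

There is one attempt and no reset: what is moved stays moved. The work goes in short steps, Python scripts to look and compute and a tool call to move; the robot and the scene stay as the last step left them, time stands still between calls to the robot, and variables do not carry over. Pictures are saved under pics/ and viewed, at most 13 in all, crops included, and the job is handed in when it is done.

Besides the shell and the picture viewer there is one more tool, called after "Emit:" as name(argument=value, ...), one argument or row to a line, values as JSON. step_arm: Moves the arm, as the interface text tells. Its arguments: {"type":"object","properties":{"linear":{"type":"array"},"delta_rot":{"type":"array"},"grip":{"type":"array"}},"required":["linear","delta_rot","grip"]}

```bash
mkdir -p pics; ls; cat > h.py <<'E'
import numpy as np, cv2
from station import sense, capture, silhouettes, landmark_of
def cam(name):
    s=sense(); c=capture(name)
    if 'mount' in c:
        T=np.eye(4);T[:3,:3]=np.array(s['ee_rot']);T[:3,3]=s['tcp_pos']
        c['c2w']=T@np.array(c['mount'])
    else: c['c2w']=np.linalg.inv(np.array(c['world_to_cam']))
    return c
def ray(c,p,z):
    d=np.array([(p[0]-c['cx'])/c['fx'],-(p[1]-c['cy'])/c['fy'],-1.])
    M=c['c2w'];d=M[:3,:3]@d;o=M[:3,3]
    return (o+d*(z-o[2])/d[2])
def proj(c,P):
    q=np.linalg.inv(c['c2w'])@np.r_[P,1]
    return np.array([c['cx']+c['fx']*q[0]/-q[2],c['cy']+c['fy']*q[1]/q[2]])
def save(c,n): cv2.imwrite('pics/'+n,c['img'][:,:,::-1])
E
python3 - <<'E'
from h import *
np.set_printoptions(precision=3,suppress=True)
s=sense();print(s['tcp_pos'],s['ee_rot'],s['gripper_width'],s['time_s'])
ims=[]
for n in['scene','top']:
    c=cam(n);ims.append(c['img']);print(n,c['c2w'][:3,3],[k for k in c])
    save(c,n+'1.png')
    for l in['big','tray','crate','cell1','cell2','cell3','cell4','cell5','spare1','stock1','jar','spanner','beaker','spare_lid']:
        for r in landmark_of(n,l)[:4]:
            print(l,round(r['score'],2),np.round(r['point']),ray(c,r['point'],{'big':.063}.get(l,.004 if 'cell' in l or 'stock' in l else 0))[:2])
E
```

```text
pics
[ 0.269 -0.563  0.221] [[-0.902 -0.431 -0.001]
 [-0.431  0.902  0.002]
 [ 0.     0.002 -1.   ]] 1.0005752705629225 0.0
scene [1.28  0.345 0.976] ['img', 'fx', 'fy', 'cx', 'cy', 'world_to_cam', 'c2w']
big 0.74 [279. 201.] [ 0.585 -0.051]
tray 0.93 [209. 170.] [ 0.507 -0.332]
crate 0.94 [305. 222.] [0.576 0.023]
cell1 0.98 [283. 216.] [ 0.585 -0.041]
cell1 0.84 [303. 222.] [0.583 0.019]
cell1 0.79 [269. 205.] [ 0.566 -0.096]
cell1 0.75 [341. 236.] [0.586 0.132]
cell2 0.98 [283. 216.] [ 0.585 -0.041]
cell2 0.84 [303. 222.] [0.583 0.019]
cell2 0.79 [269. 205.] [ 0.566 -0.096]
cell2 0.75 [341. 236.] [0.586 0.132]
cell3 0.98 [283. 216.] [ 0.585 -0.041]
cell3 0.84 [303. 222.] [0.583 0.019]
cell3 0.79 [269. 205.] [ 0.566 -0.096]
cell3 0.75 [341. 236.] [0.586 0.132]
cell4 0.98 [283. 216.] [ 0.585 -0.041]
cell4 0.84 [303. 222.] [0.583 0.019]
cell4 0.79 [269. 205.] [ 0.566 -0.096]
cell4 0.75 [341. 236.] [0.586 0.132]
cell5 0.98 [283. 216.] [ 0.585 -0.041]
cell5 0.84 [303. 222.] [0.583 0.019]
cell5 0.79 [269. 205.] [ 0.566 -0.096]
cell5 0.75 [341. 236.] [0.586 0.132]
spare1 0.89 [387. 215.]
[... 1022 characters left out ...]
0.592 0.07 ]
cell3 0.86 [337. 202.] [ 0.571 -0.033]
cell3 0.78 [360. 198.] [ 0.574 -0.092]
cell3 0.74 [315. 201.] [0.583 0.021]
cell4 0.91 [296. 201.] [0.592 0.07 ]
cell4 0.86 [337. 202.] [ 0.571 -0.033]
cell4 0.78 [360. 198.] [ 0.574 -0.092]
cell4 0.74 [315. 201.] [0.583 0.021]
cell5 0.91 [296. 201.] [0.592 0.07 ]
cell5 0.86 [337. 202.] [ 0.571 -0.033]
cell5 0.78 [360. 198.] [ 0.574 -0.092]
cell5 0.74 [315. 201.] [0.583 0.021]
spare1 0.67 [306. 245.] [0.477 0.06 ]
spare1 0.56 [240. 260.] [0.466 0.227]
stock1 0.75 [296. 203.] [0.586 0.071]
jar 0.57 [305. 245.] [0.477 0.063]
spanner 0.71 [377. 247.] [ 0.444 -0.114]
beaker 0.59 [318. 201.] [0.584 0.014]
spare_lid 0.63 [180. 255.] [0.502 0.375]
```

```bash
python3 - <<'E'
import cv2,numpy as np
a=cv2.imread('pics/top1.png')[140:300,150:530];b=cv2.imread('pics/scene1.png')[130:290,130:470]
a=cv2.resize(a,(760,320),interpolation=cv2.INTER_CUBIC);b=cv2.resize(b,(595,280),interpolation=cv2.INTER_CUBIC)
b=cv2.copyMakeBorder(b,0,0,0,165,cv2.BORDER_CONSTANT)
cv2.imwrite('pics/v1.png',np.vstack([a,b]))
E
```

```text
(no output)
```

View pics/v1.png

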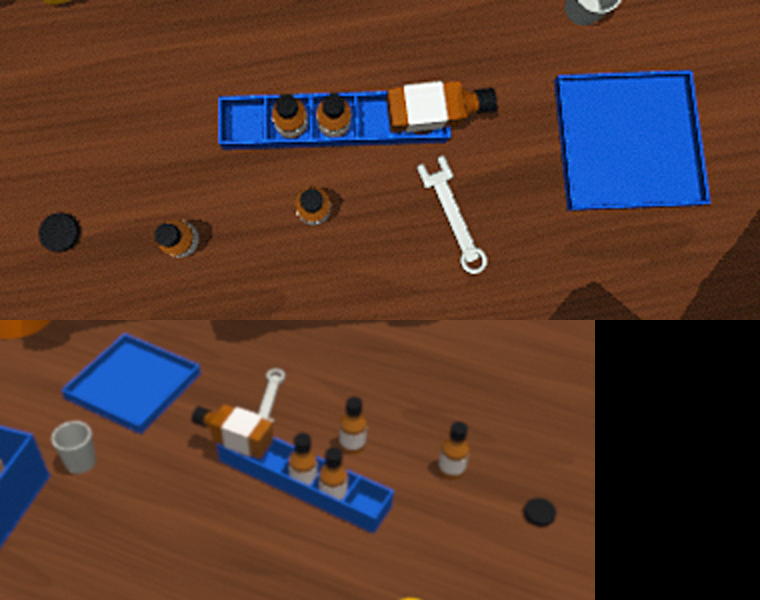

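The top view shows cell1 (crate's left end) empty, stock bottles in cells 2 and 3, and the big bottle lying over cells 4 and 5 with its foot at about column 345 and its cap at about 398. The spares stand at about (306,245) and (238,260), and the tray is centred near (465,210). Next I go above the big bottle for a close look.

```bash
cat >> h.py <<'E'
from scipy.linalg import fractional_matrix_power as fmp
from scipy.spatial.transform import Rotation as Ro
def down(ydir_deg):  # tool down, tool y at world angle
    a=np.radians(ydir_deg);y=np.array([np.cos(a),np.sin(a),0]);z=np.array([0,0,-1.])
    return np.c_[np.cross(y,z),y,z]
def plan(p,R=None,n=None,s=None):
    s=s or sense();T=np.eye(4);T[:3,:3]=np.array(s['ee_rot']);T[:3,3]=s['tcp_pos']
    G=np.eye(4);G[:3,:3]=T[:3,:3] if R is None else R;G[:3,3]=p
    D=np.linalg.inv(T)@G
    ang=np.degrees(Ro.from_matrix(D[:3,:3]).magnitude())
    n=n or int(max(np.ceil(np.linalg.norm(D[:3,3])/.055),np.ceil(ang/9),1))
    r=Ro.from_matrix(D[:3,:3]).as_rotvec()/n; Rr=Ro.from_rotvec(r).as_matrix()
    A=sum(np.linalg.matrix_power(Rr,k) for k in range(n))
    t=np.linalg.solve(A,D[:3,3])
    print('n',n,'lin',np.round(t*1000,1).tolist(),'rot',np.round(r,4).tolist())
E
python3 - <<'E'
from h import *
plan([.58,-.09,.30],down(180),12)
c=cam('wrist');print(np.round(c['mount'],3),c['fx'])
E
```

```text
n 12 lin [-49.8, 1.5, -6.5] rot [0.0, 0.0, -0.0938]
[[-0.001  0.961  0.276  0.076]
 [ 1.     0.001  0.    -0.   ]
 [ 0.     0.276 -0.961 -0.162]
 [ 0.     0.     0.     1.   ]] 278.33103978457456
```

Emit:
step_arm(
  linear=[
    [-50, 1.5, -6.5],
    [-50, 1.5, -6.5],
    [-50, 1.5, -6.5],
    [-50, 1.5, -6.5],
    [-50, 1.5, -6.5],
    [-50, 1.5, -6.5],
    [-50, 1.5, -6.5],
    [-50, 1.5, -6.5],
    [-50, 1.5, -6.5],
    [-50, 1.5, -6.5],
  ],
  delta_rot=[
    [0, 0, -0.094],
    [0, 0, -0.094],
    [0, 0, -0.094],
    [0, 0, -0.094],
    [0, 0, -0.094],
    [0, 0, -0.094],
    [0, 0, -0.094],
    [0, 0, -0.094],
    [0, 0, -0.094],
    [0, 0, -0.094],
  ],
  grip=[87, 87, 87, 87, 87, 87, 87, 87, 87, 87],
)

```text
time_s: 2.8
tcp_pos: [0.5703, -0.185, 0.2876]
ee_rot: [[-0.181, -0.984, 0.0], [-0.984, 0.181, -0.0], [0.0, -0.0, -1.0]]
wrist_force: [0.2, -0.3, 0.1]
gripper_width: 0.998
gripper_force: 0.0
```

Emit:
step_arm(
  linear=[
    [-50, 1.5, -6.5],
    [-50, 1.5, -6.5],
    [0, 0, 0],
  ],
  delta_rot=[
    [0, 0, -0.094],
    [0, 0, -0.094],
    [0, 0, 0],
  ],
  grip=[87, 87, 87],
)

```text
time_s: 3.18
tcp_pos: [0.581, -0.0842, 0.3013]
ee_rot: [[0.008, -1.0, 0.002], [-1.0, -0.008, 0.0], [-0.0, -0.002, -1.0]]
wrist_force: [-0.4, 0.9, -0.2]
gripper_width: 1.002
gripper_force: 0.0
```

```bash
cat > look.py <<'E'
from h import *
import sys
np.set_printoptions(precision=4,suppress=True)
s=sense();print(s['time_s'],np.array(s['tcp_pos']),np.array(s['joints']))
c=cam('wrist');save(c,sys.argv[1])
Z={'big':.063,'stock1':.004,'jar':.004}
for a in sys.argv[2:]:
    for r in landmark_of('wrist',a)[:5]:
        if r['score']>.3: print(a,round(r['score'],2),np.round(r['point']),ray(c,r['point'],.004 if 'cell' in a else Z.get(a,0))[:2])
E
python3 look.py w1.png big cell1 crate stock1 spare1 spanner
python3 - <<'E'
from h import *
c=cam('wrist')
for l in['big','crate']:
    r=silhouettes('wrist',l)
    if r:
        m=r[0]['mask'].astype(np.uint8);q=cv2.minAreaRect(np.argwhere(m)[:,::-1].astype(np.float32))
        print(l,r[0]['score'],[np.round(ray(c,p,.086 if l=='big' else .04)[:2],4) for p in cv2.boxPoints(q)])
E
```

```text
3.175 [ 0.581  -0.0842  0.3013] [  7.5444  15.7964   2.5939  -0.0091 -76.7011  -7.0805]
big 0.81 [322. 197.] [ 0.5756 -0.0502]
cell1 0.94 [307. 256.] [0.6007 0.0769]
cell1 0.91 [322. 193.] [ 0.5739 -0.0421]
cell1 0.77 [319. 223.] [0.579  0.0134]
cell1 0.69 [310. 281.] [0.5953 0.1291]
crate 0.75 [317. 224.] [0.5819 0.0155]
crate 0.61 [400. 152.] [ 0.4459 -0.111 ]
stock1 0.88 [318. 226.] [0.5799 0.0187]
stock1 0.49 [311. 253.] [0.5927 0.072 ]
spare1 0.81 [379. 244.] [0.4696 0.0536]
spanner 0.76 [399. 150.] [ 0.4484 -0.1136]
big 0.69 [array([ 0.5964, -0.0524]), array([ 0.5901, -0.1773]), array([ 0.5471, -0.1756]), array([ 0.5493, -0.0504])]
crate 0.96 [array([0.6369, 0.1514]), array([ 0.5923, -0.1306]), array([ 0.5355, -0.1224]), array([0.5697, 0.163 ])]
```

View pics/w1.png

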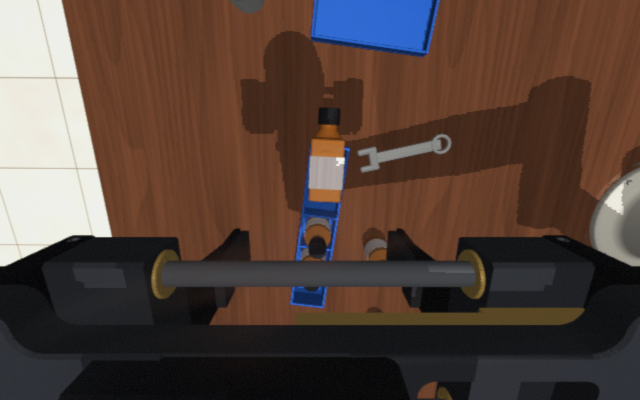

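The wrist picture shows the big bottle's cap at (329,115) and its foot near (325,200). The crate runs from (308,303) up to about (340,150), with the spanner clear on the right. I'll grasp with the tool leaning 30°, so that it is still 30° below horizontal when the bottle stands.

```bash
cat >> h.py <<'E'
def bigpose(g,u,a,back):   # g grasp pt; u horizontal unit; tool z = down*cos a - u*sin a
    a=np.radians(a);u=np.array(u)/np.linalg.norm(u)
    z=np.cos(a)*np.array([0,0,-1.])-np.sin(a)*u; y=np.cross(u,[0,0,-1.]) ; y=-y if y[0]>0 else y
    R=np.c_[np.cross(y,z),y,z]; return np.array(g)+z*(.019-back),R
E
python3 - <<'E'
from h import *
s=sense()
p,R=bigpose([.572,-.105,.067],[-.034,-1,0],30,.11);print(p,R)
plan(p,R)
s['tcp_pos']=p;s['ee_rot']=R
plan(bigpose([.572,-.105,.067],[-.034,-1,0],30,0)[0],R,s=s)
E
```

```text
[ 0.57045389 -0.15047372  0.14580831] [[-0.02942786 -0.9994225   0.01699018]
 [-0.86552527  0.03398037  0.49971125]
 [-0.5        -0.         -0.8660254 ]]
n 4 lin [23.2, 2.4, 35.2] rot [0.0024, -0.1309, 0.0087]
n 2 lin [-0.0, -0.0, 55.0] rot [-0.0, -0.0, 0.0]
```

Emit:
step_arm(
  linear=[
    [23, 2.4, 35],
    [23, 2.4, 35],
    [23, 2.4, 35],
    [23, 2.4, 35],
    [0, 0, 0],
    [0, 0, 0],
  ],
  delta_rot=[
    [0.0024, -0.131, 0.0087],
    [0.0024, -0.131, 0.0087],
    [0.0024, -0.131, 0.0087],
    [0.0024, -0.131, 0.0087],
    [0, 0, 0],
    [0, 0, 0],
  ],
  grip=[87, 87, 87, 87, 87, 87],
)

```text
time_s: 4.42
tcp_pos: [0.5713, -0.1499, 0.1478]
ee_rot: [[-0.028, -0.999, 0.018], [-0.866, 0.033, 0.498], [-0.499, -0.002, -0.867]]
wrist_force: [-0.0, 0.3, 0.6]
gripper_width: 0.999
gripper_force: 0.0
```

```bash
python3 look.py w2.png big
python3 - <<'E'
from h import *
c=cam('wrist')
r=silhouettes('wrist','big')
for q in r[:2]:
    m=q['mask'].astype(np.uint8);b=cv2.minAreaRect(np.argwhere(m)[:,::-1].astype(np.float32))
    print(q['score'],np.round(cv2.boxPoints(b)),[np.round(ray(c,p,.086)[:2],4) for p in cv2.boxPoints(b)])
    rows=np.where(m.any(1))[0];print(rows.min(),rows.max())
    for rr in np.linspace(rows.min()+4,rows.max()-4,8).astype(int):
        cc=np.where(m[rr])[0];print(rr,np.round(ray(c,(cc.min(),rr),.086)[:2],4),np.round(ray(c,(cc.max()+1,rr),.086)[:2],4))
plan(*bigpose([.572,-.105,.067],[-.034,-1,0],30,0))
E
```

```text
4.425 [ 0.5713 -0.1499  0.1478] [-15.6766  28.8065   5.1677 -29.9417 -76.1257  23.6905]
big 0.85 [321. 236.] [ 0.5718 -0.045 ]
0.63 [[295. 123.]
 [350. 123.]
 [350. 248.]
 [295. 248.]] [array([ 0.5859, -0.1985]), array([ 0.5493, -0.1975]), array([ 0.5419, -0.052 ]), array([ 0.5991, -0.0534])]
123 248
127 [ 0.5767 -0.1952] [ 0.5565 -0.1947]
143 [ 0.5803 -0.1826] [ 0.5541 -0.1818]
160 [ 0.5865 -0.1677] [ 0.5507 -0.1667]
177 [ 0.5894 -0.151 ] [ 0.5476 -0.1499]
193 [ 0.5918 -0.1334] [ 0.5459 -0.1322]
210 [ 0.592  -0.1122] [ 0.5466 -0.1111]
227 [ 0.594  -0.0882] [ 0.5474 -0.087 ]
244 [ 0.5943 -0.0605] [ 0.5504 -0.0594]
n 3 lin [1.2, 0.4, 37.3] rot [-0.0006, -0.0004, 0.0017]
```

View pics/w2.png

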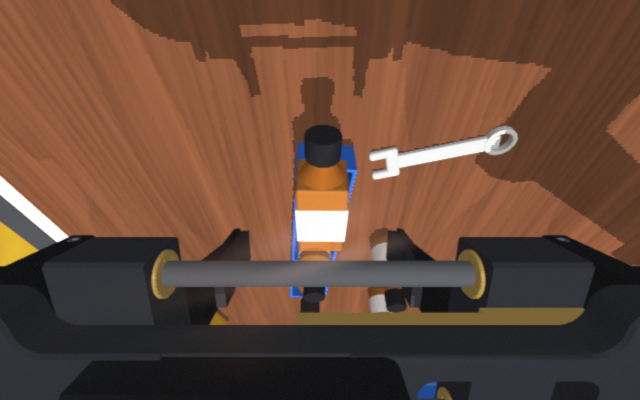

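The tilted view shows the bottle centred between the fingers, cap at (322,145), with the crate rim below and the spanner clear at (380–515,150). I'll advance and close.

Emit:
step_arm(
  linear=[
    [0.6, 0.5, 37],
    [0.6, 0.5, 37],
    [0, 0.5, 25],
    [0, 0, 13],
    [0, 0, 0],
    [0, 0, 0],
  ],
  delta_rot=[
    [0, 0, 0],
    [0, 0, 0],
    [0, 0, 0],
    [0, 0, 0],
    [0, 0, 0],
    [0, 0, 0],
  ],
  grip=[87, 87, 87, 87, 87, 87],
)

```text
time_s: 5.38
tcp_pos: [0.5719, -0.0947, 0.0507]
ee_rot: [[-0.027, -0.999, 0.019], [-0.866, 0.032, 0.499], [-0.5, -0.003, -0.866]]
wrist_force: [1.1, -0.9, 0.5]
gripper_width: 1.002
gripper_force: 0.0
```

Emit:
step_arm(
  linear=[
    [0, 0, 0],
    [0, 0, 0],
    [0, 0, 0],
    [0, 0, 0],
    [0, 0, 0],
    [0, 0, 0],
  ],
  delta_rot=[
    [0, 0, 0],
    [0, 0, 0],
    [0, 0, 0],
    [0, 0, 0],
    [0, 0, 0],
    [0, 0, 0],
  ],
  grip=[42, 42, 42, 42, 42, 42],
)

```text
time_s: 6.12
tcp_pos: [0.5707, -0.0943, 0.0493]
ee_rot: [[-0.028, -0.999, 0.016], [-0.865, 0.032, 0.5], [-0.5, 0.0, -0.866]]
wrist_force: [-1.1, 0.5, 1.8]
gripper_width: 0.525
gripper_force: 29.9
```

The bottle is gripped at 45.7 mm with 30 N. I'll lift it straight up, then work out the arm geometry for the standing pose.

Emit:
step_arm(
  linear=[
    [-5, 0, -8.7],
    [-10, 0, -17.3],
    [-20, 0, -34.6],
    [-25, 0, -43],
    [-25, 0, -43],
    [-20, 0, -34.6],
    [0, 0, 0],
  ],
  delta_rot=[
    [0, 0, 0],
    [0, 0, 0],
    [0, 0, 0],
    [0, 0, 0],
    [0, 0, 0],
    [0, 0, 0],
    [0, 0, 0],
  ],
  grip=[42, 42, 42, 42, 42, 42, 42],
)

```text
time_s: 7.0
tcp_pos: [0.5723, -0.0946, 0.264]
ee_rot: [[-0.023, -0.999, 0.025], [-0.867, 0.032, 0.498], [-0.498, -0.01, -0.867]]
wrist_force: [-0.5, 0.3, -5.1]
gripper_width: 0.526
gripper_force: 29.9
```

```bash
cat > kin.py <<'E'
import numpy as np
from itertools import product
from scipy.spatial.transform import Rotation as Ro
from scipy.optimize import least_squares
A=lambda ax,d: Ro.from_euler(ax,d,degrees=True).as_matrix()
D=[([-49.641,22.042,.453,0,-68.411,-14.817],[.269,-.564,.223],[[-.902,-.431,-.001],[-.431,.902,.002],[0,.002,-1]]),
([7.5444,15.7964,2.5939,-.0091,-76.7011,-7.0805],[.581,-.0842,.3013],[[.008,-1,.002],[-1,-.008,0],[0,-.002,-1]]),
([-15.6766,28.8065,5.1677,-29.9417,-76.1257,23.6905],[.5713,-.1499,.1478],[[-.028,-.999,.018],[-.866,.033,.498],[-.499,-.002,-.867]])]
def chain(q,s):
    R=[A('z',q[0])];R.append(R[0]@A('y',q[1]));R.append(R[1]@A('y',-q[2]));R.append(R[2]@A('x',s[0]*q[3]));R.append(R[3]@A('y',-q[4]));R.append(R[4]@A('x',s[1]*q[5]));return R
def tool0(s):
    q,p,Rm=D[0];return chain(q,s)[-1].T@np.array(Rm)
E
python3 - <<'E'
from kin import *; from h import sense
s=sense();print(s['tcp_pos'],s['wrist_force'],s['joints']);D.append((s['joints'],s['tcp_pos'],s['ee_rot']))
for sg in product([1,-1],[1,-1]):
    T0=tool0(sg)
    print(sg,[round(np.degrees(Ro.from_matrix((chain(q,sg)[-1]@T0).T@np.array(R)).magnitude()),2) for q,p,R in D],np.round(T0,2).tolist())
E
```

```text
[ 0.57228777 -0.09458423  0.26397896] [-0.47555516  0.25358903 -5.07071265] [-10.62384502  20.91910211   9.88228181 -29.74555474 -84.26045524
  13.36267451]
(1, 1) [np.float64(0.0), np.float64(15.47), np.float64(82.34), np.float64(75.84)] [[-0.0, -0.0, 1.0], [-0.87, 0.49, 0.0], [-0.49, -0.87, -0.0]]
(1, -1) [np.float64(0.0), np.float64(0.14), np.float64(59.95), np.float64(59.52)] [[-0.0, -0.0, 1.0], [-1.0, 0.0, -0.0], [-0.0, -1.0, -0.0]]
(-1, 1) [np.float64(0.0), np.float64(15.47), np.float64(77.0), np.float64(56.36)] [[-0.0, -0.0, 1.0], [-0.87, 0.49, 0.0], [-0.49, -0.87, -0.0]]
(-1, -1) [np.float64(0.0), np.float64(0.14), np.float64(0.15), np.float64(0.12)] [[-0.0, -0.0, 1.0], [-1.0, 0.0, -0.0], [-0.0, -1.0, -0.0]]
```

```bash
cat >> kin.py <<'E'
D.append(([-10.62384502,20.91910211,9.88228181,-29.74555474,-84.26045524,13.36267451],[.57228777,-.09458423,.26397896],None))
S=(-1,-1)
def cols(q):
    R=chain(q,S);return np.c_[R[0],R[1][:,[0,2]],R[2][:,[0,2]],R[4][:,[0,2]]]
def fit(prior=np.array([0,-.16,.3,0,.3,.3,0,.25,0]),w=.01):
    M=np.vstack([cols(q) for q,_,_ in D]+[w*np.eye(9)]);b=np.r_[np.concatenate([p for _,p,_ in D]),w*prior]
    return np.linalg.lstsq(M,b,rcond=None)[0],M[:-9],b[:-9]
E
python3 - <<'E'
from kin import *
np.set_printoptions(precision=4,suppress=True)
for w in[.03,.01,.003]:
    x,M,b=fit(w=w);print(x,np.abs(M@x-b).max())
print(np.linalg.svd(M)[1])
E
```

```text
[-0.2784 -0.1589  0.2776  0.5129  0.6086  0.026  -0.0474  0.3752  0.1708] 0.00745032852300323
[-0.2788 -0.1599  0.2713  0.6703  0.6566 -0.0553 -0.0675  0.3653  0.0899] 0.0038376015663549867
[-0.2776 -0.16    0.2703  0.6981  0.6639 -0.0694 -0.0705  0.3632  0.0742] 0.003184735340958589
[3.9954 3.9487 2.0442 0.4526 0.1432 0.1352 0.1192 0.0816 0.0391]
```

```bash
python3 - <<'E'
from h import *
np.set_printoptions(precision=4,suppress=True)
c=cam('top')
for p in[(557,75),(692,72),(708,207),(568,208)]: print(ray(c,(p[0]/2+150,p[1]/2+140),.022)[:2])
t=np.mean([ray(c,(p[0]/2+150,p[1]/2+140),.022)[:2] for p in[(557,75),(692,72),(708,207),(568,208)]],0);print('tray',t)
s=sense();R=np.array(s['ee_rot'])
g=np.array(s['tcp_pos'])-R[:,2]*.019;print('g',g)
g2=np.array([t[0],t[1],.26]);p=g2+R[:,2]*.019
plan(p)
# ideal final: bottle axis up. current bottle axis u in tool frame
u=np.array([-.034,-1,0]);u/=np.linalg.norm(u)
ub=R.T@u; print('bottle axis in tool',ub)
h=np.array([0,-1,0]);a=np.radians(30);
z=h*np.cos(a)+np.array([0,0,-1])*np.sin(a);y=np.array([-1.,0,0]);RF=np.c_[np.cross(y,z),y,z];print(RF,RF@ub)
s['tcp_pos']=p;plan(g2+RF[:,2]*.019,RF,10,s)
E
```

```text
[ 0.5942 -0.2717]
[ 0.5708 -0.4411]
[ 0.4016 -0.4167]
[ 0.4275 -0.248 ]
tray [ 0.4985 -0.3444]
g [ 0.5707 -0.1034  0.2773]
n 5 lin [43.8, 12.9, -21.4] rot [-0.0, 0.0, -0.0]
bottle axis in tool [ 0.866   0.0014 -0.5   ]
[[ 0.    -1.     0.   ]
 [-0.5    0.    -0.866]
 [ 0.866  0.    -0.5  ]] [-0.0014 -0.      1.    ]
n 10 lin [3.0, -0.0, -0.2] rot [0.0005, 0.1571, -0.0036]
```

Emit:
step_arm(
  linear=[
    [44, 13, -21.5],
    [44, 13, -21.5],
    [44, 13, -21.5],
    [44, 13, -21.5],
    [44, 13, -21.5],
    [3, 0, -0.2],
    [3, 0, -0.2],
    [3, 0, -0.2],
    [3, 0, -0.2],
    [3, 0, -0.2],
  ],
  delta_rot=[
    [0, 0, 0],
    [0, 0, 0],
    [0, 0, 0],
    [0, 0, 0],
    [0, 0, 0],
    [0.0005, 0.157, -0.0036],
    [0.0005, 0.157, -0.0036],
    [0.0005, 0.157, -0.0036],
    [0.0005, 0.157, -0.0036],
    [0.0005, 0.157, -0.0036],
  ],
  grip=[42, 42, 42, 42, 42, 42, 42, 42, 42, 42],
)

```text
time_s: 8.3
tcp_pos: [0.4964, -0.3495, 0.2374]
ee_rot: [[-0.016, -1.0, -0.003], [-0.966, 0.016, -0.26], [0.26, -0.001, -0.966]]
wrist_force: [-1.5, -0.4, -4.4]
gripper_width: 0.526
gripper_force: 30.0
```

```bash
python3 - <<'E'
from h import *
s=sense();print(np.round(s['joints'],1),s['tcp_pos'],np.round(s['ee_rot'],3).tolist())
E
```

```text
[-12.9  16.  -14.1  17.5 -57.8   2.9] [ 0.49644256 -0.34951983  0.23744401] [[-0.016, -1.0, -0.003], [-0.966, 0.016, -0.26], [0.26, -0.001, -0.966]]
```

Emit:
step_arm(
  linear=[
    [3, 0, -0.2],
    [3, 0, -0.2],
    [3, 0, -0.2],
    [3, 0, -0.2],
    [3, 0, -0.2],
    [0, 0, 0],
    [0, 0, 0],
  ],
  delta_rot=[
    [0.0005, 0.157, -0.0036],
    [0.0005, 0.157, -0.0036],
    [0.0005, 0.157, -0.0036],
    [0.0005, 0.157, -0.0036],
    [0.0005, 0.157, -0.0036],
    [0, 0, 0],
    [0, 0, 0],
  ],
  grip=[42, 42, 42, 42, 42, 42, 42],
)

```text
time_s: 9.18
tcp_pos: [0.4972, -0.3624, 0.2475]
ee_rot: [[0.003, -1.0, -0.004], [-0.504, 0.001, -0.864], [0.864, 0.005, -0.504]]
wrist_force: [-0.0, 0.1, -3.9]
gripper_width: 0.527
gripper_force: 30.0
```

```bash
python3 - <<'E'
from h import *
np.set_printoptions(precision=4,suppress=True)
s=sense();R=np.array(s['ee_rot']);print(np.round(s['joints'],1),s['tcp_pos'],R.tolist(),R@np.array([.866,.0014,-.5]),s['moment'])
print('g',np.array(s['tcp_pos'])-R[:,2]*.019)
ims=[]
for n in['scene','top']:
    c=cam(n);r=silhouettes(n,'big');print(n,[(q['score'],q['point']) for q in r[:2]])
    im=c['img'][:,:,::-1]
    x,y=(int(v) for v in r[0]['point']);x0=max(0,min(x-90,460));y0=max(0,min(y-90,220))
    ims.append(cv2.resize(im[y0:y0+180,x0:x0+180],(396,396),interpolation=cv2.INTER_CUBIC))
cv2.imwrite('pics/v2.png',np.hstack(ims))
E
```

```text
[ -8.4  17.4 -44.5  81.4 -59.8 -57.1] [ 0.4972 -0.3624  0.2475] [[0.003199841459823838, -0.9999884888788969, -0.0035753495398483082], [-0.5040357562151816, 0.0014751458214091846, -0.8636815271854525], [0.8636768594047324, 0.004565747967822964, -0.5040252339657929]] [ 0.0032 -0.0047  1.    ] [2.8172 0.0246 0.0107]
g [ 0.4973 -0.346   0.257 ]
scene [(0.63, [180.2, 85.8])]
top [(0.92, [521.7, 181.4])]
```

View pics/v2.png

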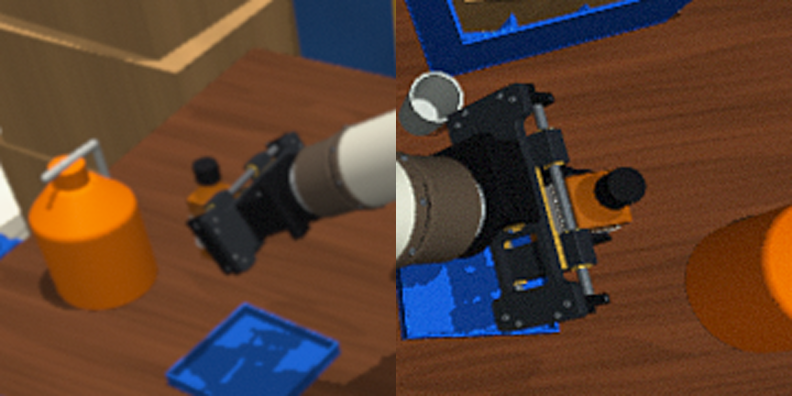

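The bottle now hangs upright over the tray with its cap up, and the beaker is clear. I'll descend part way and check the joints.

Emit:
step_arm(
  linear=[
    [-21.6, 0, 12.6],
    [-21.6, 0, 12.6],
    [-21.6, 0, 12.6],
    [-21.6, 0, 12.6],
    [0, 0, 0],
  ],
  delta_rot=[
    [0, 0, 0],
    [0, 0, 0],
    [0, 0, 0],
    [0, 0, 0],
    [0, 0, 0],
  ],
  grip=[42, 42, 42, 42, 42],
)

```text
time_s: 10.0
tcp_pos: [0.4968, -0.3629, 0.1472]
ee_rot: [[0.005, -1.0, -0.004], [-0.502, 0.001, -0.865], [0.865, 0.006, -0.502]]
wrist_force: [0.3, -1.3, -3.4]
gripper_width: 0.526
gripper_force: 30.0
```

```bash
python3 - <<'E'
from h import *
np.set_printoptions(precision=4,suppress=True)
s=sense();R=np.array(s['ee_rot']);print(np.round(s['joints'],1),s['tcp_pos'],R@np.array([.866,.0014,-.5]),s['moment'])
print('g',np.array(s['tcp_pos'])-R[:,2]*.019, 'down',R.T@[0,0,-1])
c=cam('scene');r=silhouettes('scene','big')
m=r[0]['mask'];ys,xs=np.where(m);print(r[0]['score'],ys.min(),ys.max(),xs.min(),xs.max())
# predicted foot/cap pixels for 53mm
g=np.array(s['tcp_pos'])-R[:,2]*.019
for d in(-.053,.075): print(proj(c,g+[0,0,d]))
E
```

```text
[-12.1  25.9 -49.5  93.  -58.  -72.6] [ 0.4968 -0.3629  0.1472] [ 0.0049 -0.0025  1.    ] [2.8535 0.0635 0.0293]
g [ 0.4968 -0.3465  0.1567] down [-0.8647 -0.0063  0.5022]
0.78 103 130 183 204
[199.8992 141.1288]
[190.8874 105.2957]
```

Emit:
step_arm(
  linear=[
    [-21.6, -0.1, 12.6],
    [-21.6, -0.1, 12.6],
    [-21.6, -0.1, 12.6],
    [-10.4, -0.1, 6],
    [-3.5, 0, 2],
    [0, 0, 0],
    [0, 0, 0],
  ],
  delta_rot=[
    [0, 0, 0],
    [0, 0, 0],
    [0, 0, 0],
    [0, 0, 0],
    [0, 0, 0],
    [0, 0, 0],
    [0, 0, 0],
  ],
  grip=[42, 42, 42, 42, 42, 42, 42],
)

```text
time_s: 10.98
tcp_pos: [0.4977, -0.3629, 0.0584]
ee_rot: [[0.002, -1.0, -0.001], [-0.5, 0.0, -0.866], [0.866, 0.002, -0.5]]
wrist_force: [0.1, 0.3, -5.0]
gripper_width: 0.53
gripper_force: 30.0
```

Emit:
step_arm(
  linear=[
    [-1.7, 0, 1],
    [-1.7, 0, 1],
    [0, 0, 0],
  ],
  delta_rot=[
    [0, 0, 0],
    [0, 0, 0],
    [0, 0, 0],
  ],
  grip=[42, 42, 42],
)

```text
time_s: 11.35
tcp_pos: [0.4971, -0.3629, 0.0532]
ee_rot: [[0.003, -1.0, -0.002], [-0.501, 0.0, -0.865], [0.865, 0.004, -0.501]]
wrist_force: [-0.4, -0.4, -4.0]
gripper_width: 0.524
gripper_force: 30.0
```

Emit:
step_arm(
  linear=[
    [-1.7, 0, 1],
    [-1.7, 0, 1],
    [0, 0, 0],
  ],
  delta_rot=[
    [0, 0, 0],
    [0, 0, 0],
    [0, 0, 0],
  ],
  grip=[42, 42, 42],
)

```text
time_s: 11.72
tcp_pos: [0.4972, -0.363, 0.0495]
ee_rot: [[0.003, -1.0, -0.002], [-0.501, 0.0, -0.866], [0.866, 0.004, -0.501]]
wrist_force: [-0.4, -1.2, -4.4]
gripper_width: 0.526
gripper_force: 30.0
```

Emit:
step_arm(
  linear=[
    [-1.3, 0, 0.75],
    [0, 0, 0],
  ],
  delta_rot=[
    [0, 0, 0],
    [0, 0, 0],
  ],
  grip=[42, 42],
)

```text
time_s: 11.98
tcp_pos: [0.4974, -0.3633, 0.0495]
ee_rot: [[0.002, -1.0, -0.001], [-0.498, 0.0, -0.867], [0.867, 0.003, -0.498]]
wrist_force: [-2.0, 1.6, 3.9]
gripper_width: 0.527
gripper_force: 30.0
```

Contact: the vertical force rose by about 8 N. I'll release and back straight off.

Emit:
step_arm(
  linear=[
    [0, 0, 0],
    [0, 0, 0],
    [0, 0, 0],
    [0, 0, 0],
    [0, 0, 0],
  ],
  delta_rot=[
    [0, 0, 0],
    [0, 0, 0],
    [0, 0, 0],
    [0, 0, 0],
    [0, 0, 0],
  ],
  grip=[55, 75, 87, 87, 87],
)

```text
time_s: 12.6
tcp_pos: [0.4972, -0.3629, 0.0479]
ee_rot: [[0.003, -1.0, -0.002], [-0.501, 0.0, -0.865], [0.865, 0.004, -0.501]]
wrist_force: [0.6, -0.1, -0.5]
gripper_width: 0.966
gripper_force: 0.0
```

Emit:
step_arm(
  linear=[
    [0, 0, -8],
    [0, 0, -20],
    [0, 0, -40],
    [0, 0, -50],
    [0, 0, -50],
  ],
  delta_rot=[
    [0, 0, 0],
    [0, 0, 0],
    [0, 0, 0],
    [0, 0, 0],
    [0, 0, 0],
  ],
  grip=[87, 87, 87, 87, 87],
)

```text
time_s: 13.22
tcp_pos: [0.4971, -0.2159, 0.1329]
ee_rot: [[0.003, -1.0, -0.002], [-0.501, 0.0, -0.865], [0.865, 0.004, -0.501]]
wrist_force: [1.9, 0.1, 0.1]
gripper_width: 0.996
gripper_force: 0.0
```

```bash
python3 - <<'E'
from h import *
np.set_printoptions(precision=4,suppress=True)
s=sense();R=np.array(s['ee_rot']);print(np.round(s['joints'],1),s['tcp_pos'])
c=cam('scene');save(c,'s3.png')
r=silhouettes('scene','big');print([(q['score'],q['point']) for q in r[:2]])
print([(q['score'],ray(c,q['point'],.004)) for q in landmark_of('scene','big')[:2]])
cc=[]
for l in['cell1','jar','stock1','spare1']:
    for q in landmark_of('scene',l)[:5]: print(l,round(q['score'],2),np.round(q['point']),ray(c,q['point'],0 if l=='spare1' else .004)[:2])
cv2.imwrite('pics/v3.png',cv2.resize(c['img'][130:290,130:470,::-1],(800,376),interpolation=cv2.INTER_CUBIC))
E
```

```text
[ 11.4  27.  -50.2  71.7 -63.2 -75.6] [ 0.4971 -0.2159  0.1329]
[(0.93, [201.0, 154.9])]
[(0.76, array([ 0.4992, -0.3463,  0.004 ])), (0.44, array([ 0.4956, -0.3481,  0.004 ]))]
cell1 0.94 [341. 239.] [0.5954 0.1361]
cell1 0.93 [305. 221.] [0.5775 0.0234]
cell1 0.9 [322. 231.] [0.5915 0.0782]
cell1 0.75 [271. 206.] [ 0.5639 -0.0888]
cell1 0.7 [288. 216.] [ 0.5815 -0.0281]
jar 0.62 [388. 218.] [0.4761 0.2301]
stock1 0.68 [304. 222.] [0.5818 0.0214]
stock1 0.65 [319. 229.] [0.5877 0.068 ]
spare1 0.86 [331. 200.] [0.4767 0.0587]
spare1 0.65 [389. 214.] [0.4599 0.2295]
```

View pics/v3.png

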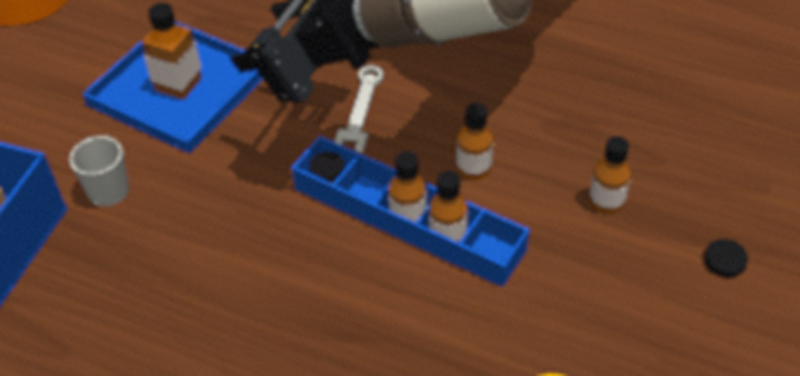

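The big bottle stands in the tray, and its cap shows at (162,15) in this crop. The jar is in cell5 at (328,165), so cells 1 and 4 are empty. The bottles in cells 2 and 3 and the spares are undisturbed. Now spare1.

```bash
python3 - <<'E'
from h import *
s=sense();s['tcp_pos']=np.array(s['tcp_pos'])+[0,0,.1]
plan([.474,.055,.22],down(180),8,s)
E
```

```text
n 8 lin [-30.6, 2.8, -18.6] rot [0.0007, -0.1308, 0.0001]
```

Emit:
step_arm(
  linear=[
    [43, 0, -25],
    [43, 0, -25],
    [-30.6, 2.8, -18.6],
    [-30.6, 2.8, -18.6],
    [-30.6, 2.8, -18.6],
    [-30.6, 2.8, -18.6],
    [-30.6, 2.8, -18.6],
    [-30.6, 2.8, -18.6],
    [-30.6, 2.8, -18.6],
    [-30.6, 2.8, -18.6],
  ],
  delta_rot=[
    [0, 0, 0],
    [0, 0, 0],
    [0.0007, -0.1308, 0],
    [0.0007, -0.1308, 0],
    [0.0007, -0.1308, 0],
    [0.0007, -0.1308, 0],
    [0.0007, -0.1308, 0],
    [0.0007, -0.1308, 0],
    [0.0007, -0.1308, 0],
    [0.0007, -0.1308, 0],
  ],
  grip=[87, 87, 87, 87, 87, 87, 87, 87, 87, 87],
)

```text
time_s: 14.82
tcp_pos: [0.4743, 0.0556, 0.2196]
ee_rot: [[-0.0, -1.0, -0.002], [-1.0, 0.0, 0.004], [-0.004, 0.002, -1.0]]
wrist_force: [0.8, -1.2, -0.9]
gripper_width: 1.002
gripper_force: 0.0
```

Emit:
step_arm(
  linear=[
    [0, 0, 0],
    [0, 0, 0],
  ],
  delta_rot=[
    [0, 0, 0],
    [0, 0, 0],
  ],
  grip=[87, 87],
)

```text
time_s: 15.08
tcp_pos: [0.4742, 0.0542, 0.2188]
ee_rot: [[0.0, -1.0, -0.002], [-1.0, -0.0, -0.003], [0.003, 0.002, -1.0]]
wrist_force: [-0.6, -0.1, -0.2]
gripper_width: 1.005
gripper_force: 0.0
```

```bash
cat > cap.py <<'E'
from h import *
import sys
np.set_printoptions(precision=4,suppress=True)
s=sense();print(s['time_s'],np.array(s['tcp_pos']),np.array(s['joints']))
c=cam('wrist');save(c,sys.argv[1]);ims=c['img'].copy()
for l in sys.argv[2:]:
    for q in silhouettes('wrist',l)[:4]:
        m=q['mask'];g=c['img'].astype(int);dark=m&(g.max(2)<70)
        n,lab,st,ce=cv2.connectedComponentsWithStats(dark.astype(np.uint8))
        ys,xs=np.where(m)
        if n>1:
            k=1+np.argmax(st[1:,4]);print(l,round(q['score'],2),'pt',np.round(q['point']),'cap px',ce[k],st[k],'at .102',ray(c,ce[k],.102)[:2],'.095',ray(c,ce[k],.095)[:2])
        else: print(l,q['score'],q['point'],'nodark')
    for q in landmark_of('wrist',l)[:4]: print('  origin',round(q['score'],2),np.round(q['point']),ray(c,q['point'],.004 if 'cell' in l or 'stock' in l else 0)[:2])
E
python3 cap.py w3.png spare1 cell1
```

```text
15.075 [0.4742 0.0542 0.2188] [ 26.1553   7.781  -19.8044   0.1138 -62.5864 -26.1909]
spare1 0.89 pt [316. 188.] cap px [314.3395 197.9465] [303 185  23  26 486] at .102 [0.4778 0.0553] .095 [0.4778 0.0573]
spare1 0.59 [320.5, 299.7] nodark
  origin 0.88 [317. 178.] [0.4749 0.054 ]
  origin 0.66 [320. 283.] [0.4709 0.221 ]
cell1 0.73 [224.9, 120.1] nodark
  origin 0.76 [231. 225.] [0.5991 0.1224]
  origin 0.66 [243.  58.] [ 0.5662 -0.0963]
  origin 0.64 [235. 193.] [0.5896 0.0749]
  origin 0.61 [241. 108.] [ 0.5724 -0.0382]
```

View pics/w3.png

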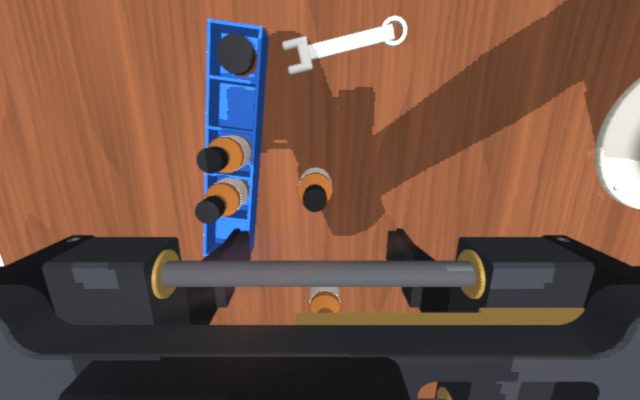

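The view shows spare1's cap at (314,198). The jar is in cell5 at (237,55), cell4 is empty at (235,103), and the stock bottles are in cells 2 and 3.

Emit:
step_arm(
  linear=[
    [-0.7, -1.4, 50],
    [-0.7, -1.4, 50],
    [0, 0, 35],
    [0, 0, 12],
    [0, 0, 0],
    [0, 0, 0],
    [0, 0, 0],
    [0, 0, 0],
    [0, 0, 0],
    [0, 0, 0],
  ],
  delta_rot=[
    [0, 0, 0],
    [0, 0, 0],
    [0, 0, 0],
    [0, 0, 0],
    [0, 0, 0],
    [0, 0, 0],
    [0, 0, 0],
    [0, 0, 0],
    [0, 0, 0],
    [0, 0, 0],
  ],
  grip=[87, 87, 87, 87, 87, 22, 22, 22, 22, 22],
)

```text
time_s: 16.58
tcp_pos: [0.4779, 0.0577, 0.0733]
ee_rot: [[0.002, -1.0, 0.001], [-1.0, -0.002, 0.0], [-0.0, -0.001, -1.0]]
wrist_force: [0.4, -0.4, 0.3]
gripper_width: 0.516
gripper_force: 0.0
```

```bash
python3 - <<'E'
from h import *
np.set_printoptions(precision=4,suppress=True)
c=capture('wrist');T=np.eye(4);T[:3,:3]=[[0,-1,-.002],[-1,0,-.001],[.001,.002,-1]];T[:3,3]=[.4742,.0542,.2188];c['c2w']=T@np.array(c['mount'])
P=np.array([ray(c,p,.04)[:2] for p in[(205,76.5),(262,81),(206,127),(259,130),(207,19),(267,26)]]);print(P)
print('c4',P[:4].mean(0),'yaw',np.degrees(np.arctan2((P[2]-P[4])[0],(P[2]-P[4])[1])))
s=sense();print(s['tcp_pos'],s['gripper_width'])
E
```

```text
[[ 0.6014 -0.0698]
 [ 0.5373 -0.0651]
 [ 0.6064 -0.0146]
 [ 0.5439 -0.0112]
 [ 0.5929 -0.1268]
 [ 0.5288 -0.1201]]
c4 [ 0.5722 -0.0402] yaw 6.875534175502484
[0.4779 0.0576 0.0732] 0.47019642658229516
```

Emit:
step_arm(
  linear=[
    [0, 0, 0],
    [0, 0, 0],
    [0, 0, 0],
    [0, 0, 0],
  ],
  delta_rot=[
    [0, 0, 0],
    [0, 0, 0],
    [0, 0, 0],
    [0, 0, 0],
  ],
  grip=[22, 22, 22, 22],
)

```text
time_s: 17.12
tcp_pos: [0.4779, 0.0576, 0.0731]
ee_rot: [[0.002, -1.0, 0.001], [-1.0, -0.002, 0.0], [-0.0, -0.001, -1.0]]
wrist_force: [0.0, 0.3, 0.1]
gripper_width: 0.289
gripper_force: 30.0
```

Emit:
step_arm(
  linear=[
    [0, 0, -12],
    [0, 0, -40],
    [0, 0, -55],
    [0, 0, -55],
    [0, 0, 0],
  ],
  delta_rot=[
    [0, 0, 0],
    [0, 0, 0],
    [0, 0, 0],
    [0, 0, 0],
    [0, 0, 0],
  ],
  grip=[22, 22, 22, 22, 22],
)

```text
time_s: 17.75
tcp_pos: [0.4803, 0.0584, 0.2408]
ee_rot: [[0.003, -1.0, 0.012], [-1.0, -0.003, 0.005], [-0.004, -0.012, -1.0]]
wrist_force: [0.7, -0.7, -2.0]
gripper_width: 0.289
gripper_force: 30.0
```

```bash
python3 - <<'E'
from h import *
plan([.572,-.038,.235],down(174),n=3)
E
```

```text
n 3 lin [31.1, -31.6, 2.1] rot [-0.004, 0.0017, 0.0359]
```

Emit:
step_arm(
  linear=[
    [31, -31.5, 2],
    [31, -31.5, 2],
    [31, -31.5, 2],
    [0, 0, 0],
    [0, 0, 0],
    [0, 0, 0],
  ],
  delta_rot=[
    [0, 0, 0.036],
    [0, 0, 0.036],
    [0, 0, 0.036],
    [0, 0, 0],
    [0, 0, 0],
    [0, 0, 0],
  ],
  grip=[22, 22, 22, 22, 22, 22],
)

```text
time_s: 18.5
tcp_pos: [0.5683, -0.0378, 0.2292]
ee_rot: [[-0.104, -0.995, 0.0], [-0.995, 0.104, 0.001], [-0.001, -0.0, -1.0]]
wrist_force: [0.3, 1.7, -2.0]
gripper_width: 0.286
gripper_force: 30.0
```

```bash
python3 cap.py w4.png cell1 jar stock1;python3 - <<'E'
from h import *
s=sense();print(np.round(s['ee_rot'],4).tolist())
im=cv2.imread('pics/w4.png')[40:310,180:460];cv2.imwrite('pics/v4.png',cv2.resize(im,None,fx=2,fy=2,interpolation=cv2.INTER_CUBIC))
E
```

```text
18.5 [ 0.5683 -0.0378  0.2292] [ 12.4751  16.3658  -6.94    -0.0288 -66.6644 -18.4447]
cell1 0.82 [307.7, 164.6] nodark
  origin 0.86 [314. 180.] [ 0.574  -0.0327]
  origin 0.79 [312. 282.] [0.5963 0.1293]
  origin 0.75 [315. 132.] [ 0.5664 -0.0991]
jar 0.95 pt [315. 136.] cap px [313.6628 135.9151] [299 120  31  33 777] at .102 [ 0.5663 -0.0988] .095 [ 0.5665 -0.0984]
  origin 0.69 [313. 134.] [ 0.5694 -0.0958]
stock1 0.22 [309.3, 162.2] nodark
[[-0.1048, -0.9945, 0.0012], [-0.9945, 0.1048, 0.0005], [-0.0006, -0.0011, -1.0]]
```

View pics/v4.png

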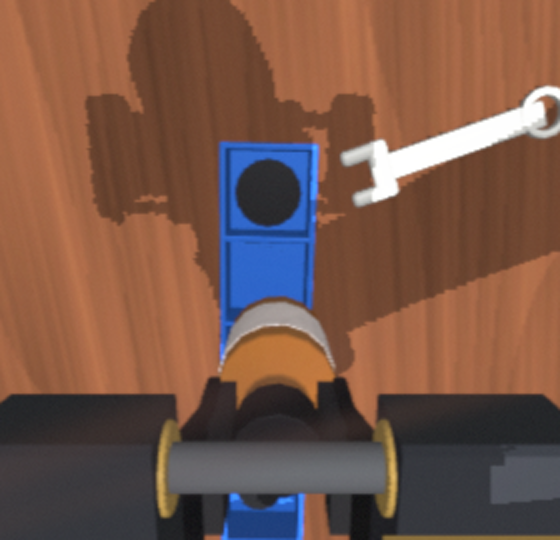

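```bash
python3 - <<'E'
from h import *
np.set_printoptions(precision=4,suppress=True)
c=cam('wrist')
V=[(220,143),(318,143),(220.5,239),(314,239)]
P=np.array([ray(c,(v[0]/2+180,v[1]/2+40),.04)[:2] for v in V]);print(P)
e=(P[0]+P[1])/2;d=(P[2]+P[3])/2;ax=(d-e);print('end',e,'div',d,'len',np.linalg.norm(ax),'width',np.linalg.norm(P[0]-P[1]),np.linalg.norm(P[2]-P[3]),'yaw',np.degrees(np.arctan2(ax[0],ax[1])))
a=np.radians(6.9);a=np.array([np.sin(a),np.cos(a)])
print('c4 from end',e+a*.086,'from div',d+a*.028,'c1',e+a*.254)
s=sense();p=np.array(s['tcp_pos']);R=np.array(s['ee_rot'])
for t in(.574,.572),: pass
t=(e+a*.086+d+a*.028)/2;print(t);print('shift tool',R.T@np.r_[t-p[:2],0]*1000)
E
```

```text
[[ 0.5936 -0.1275]
 [ 0.5349 -0.1213]
 [ 0.6009 -0.0703]
 [ 0.5423 -0.0641]]
end [ 0.5643 -0.1244] div [ 0.5716 -0.0672] len 0.05767044165396112 width 0.058957867692629146 0.058923957113688585 yaw 7.345116405246526
c4 from end [ 0.5746 -0.0391] from div [ 0.575  -0.0394] c1 [0.5948 0.1277]
[ 0.5748 -0.0392]
shift tool [ 0.3846 -5.8707  0.0062]
```

The close view shows cell4's rim at crop rows 239–322 ahead of the held bottle, with the jar in cell5 and the spanner clear. I need to shift about 6 mm in +x, then lower.

Emit:
step_arm(
  linear=[
    [-1.5, -5.7, 40],
    [0, 0, 40],
    [0, 0, 0],
    [0, 0, 0],
  ],
  delta_rot=[
    [0, 0, 0],
    [0, 0, 0],
    [0, 0, 0],
    [0, 0, 0],
  ],
  grip=[22, 22, 22, 22],
)

```text
time_s: 19.4
tcp_pos: [0.5762, -0.0376, 0.1508]
ee_rot: [[-0.105, -0.995, 0.004], [-0.995, 0.105, -0.0], [-0.0, -0.004, -1.0]]
wrist_force: [0.9, 0.1, -0.5]
gripper_width: 0.289
gripper_force: 30.0
```

```bash
python3 - <<'E'
from h import *
np.set_printoptions(precision=4,suppress=True)
s=sense();p=np.array(s['tcp_pos']);R=np.array(s['ee_rot']);print(p,R[:,2]);print('shift',R.T@(np.array([.574,-.037,.085])-p)*1000)
c=cam('scene');
for l in('spare1','stock1'):
    for q in landmark_of('scene',l)[:4]: print(l,round(q['score'],2),np.round(q['point']))
print(proj(c,p+[0,0,-.073]),proj(c,[.5748,-.0392,.04]))
cv2.imwrite('pics/v5.png',cv2.resize(c['img'][160:270,230:370,::-1],(700,550),interpolation=cv2.INTER_CUBIC))
E
```

```text
[ 0.5762 -0.0376  0.1508] [ 0.0036 -0.0001 -1.    ]
shift [-0.358   2.523  65.8396]
spare1 0.66 [284. 197.]
spare1 0.61 [386. 216.]
stock1 0.73 [386. 214.]
stock1 0.68 [302. 220.]
stock1 0.58 [324. 230.]
[284.334  196.6165] [284.708  205.2453]
```

View pics/v5.png

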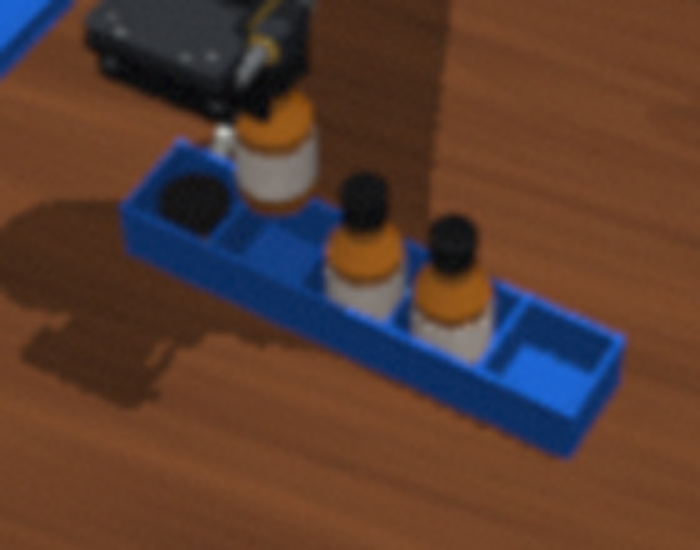

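The scene view shows the held bottle directly above cell4, with its foot at (275,185) in the crop and both neighbours upright. I'll lower it slowly.

Emit:
step_arm(
  linear=[
    [-0.3, 1.8, 20],
    [0, 0, 20],
    [0, 0, 10],
    [0, 0, 0],
  ],
  delta_rot=[
    [0, 0, 0],
    [0, 0, 0],
    [0, 0, 0],
    [0, 0, 0],
  ],
  grip=[22, 22, 22, 22],
)

```text
time_s: 20.05
tcp_pos: [0.5733, -0.0371, 0.0993]
ee_rot: [[-0.105, -0.994, 0.001], [-0.994, 0.105, 0.0], [-0.0, -0.001, -1.0]]
wrist_force: [0.3, -0.6, -0.6]
gripper_width: 0.286
gripper_force: 30.0
```

Emit:
step_arm(
  linear=[
    [0, 0, 10],
    [0, 0, 6],
    [0, 0, 0],
  ],
  delta_rot=[
    [0, 0, 0],
    [0, 0, 0],
    [0, 0, 0],
  ],
  grip=[22, 22, 22],
)

```text
time_s: 20.42
tcp_pos: [0.5729, -0.0371, 0.0827]
ee_rot: [[-0.105, -0.994, -0.0], [-0.994, 0.105, 0.0], [-0.0, 0.0, -1.0]]
wrist_force: [0.0, -0.3, -1.6]
gripper_width: 0.286
gripper_force: 30.0
```

Emit:
step_arm(
  linear=[
    [0, 0, 2.5],
    [0, 0, 1.5],
    [0, 0, 0],
  ],
  delta_rot=[
    [0, 0, 0],
    [0, 0, 0],
    [0, 0, 0],
  ],
  grip=[22, 22, 22],
)

```text
time_s: 20.8
tcp_pos: [0.5732, -0.0371, 0.0791]
ee_rot: [[-0.105, -0.994, 0.001], [-0.994, 0.105, 0.0], [-0.0, -0.001, -1.0]]
wrist_force: [-0.4, 0.7, -2.5]
gripper_width: 0.287
gripper_force: 30.0
```

Emit:
step_arm(
  linear=[
    [0, 0, 1],
    [0, 0, 1],
    [0, 0, 0],
  ],
  delta_rot=[
    [0, 0, 0],
    [0, 0, 0],
    [0, 0, 0],
  ],
  grip=[22, 22, 22],
)

```text
time_s: 21.18
tcp_pos: [0.5733, -0.0371, 0.0772]
ee_rot: [[-0.105, -0.994, 0.001], [-0.994, 0.105, 0.0], [-0.0, -0.001, -1.0]]
wrist_force: [-0.9, -0.4, -2.2]
gripper_width: 0.289
gripper_force: 30.0
```

Emit:
step_arm(
  linear=[
    [0, 0, 1],
    [0, 0, 0],
  ],
  delta_rot=[
    [0, 0, 0],
    [0, 0, 0],
  ],
  grip=[22, 22],
)

```text
time_s: 21.42
tcp_pos: [0.5735, -0.0371, 0.0771]
ee_rot: [[-0.105, -0.994, 0.002], [-0.994, 0.105, 0.0], [-0.0, -0.002, -1.0]]
wrist_force: [-1.8, 1.0, 5.4]
gripper_width: 0.29
gripper_force: 30.0
```

Contact at the floor height. I'll release, rise and go above spare2.

Emit:
step_arm(
  linear=[
    [0, 0, 0],
    [0, 0, 0],
    [0, 0, 0],
    [0, 0, 0],
    [0, 0, -10],
    [0, 0, -30],
    [0, 0, -50],
    [0, 0, -55],
    [0, 0, 0],
  ],
  delta_rot=[
    [0, 0, 0],
    [0, 0, 0],
    [0, 0, 0],
    [0, 0, 0],
    [0, 0, 0],
    [0, 0, 0],
    [0, 0, 0],
    [0, 0, 0],
    [0, 0, 0],
  ],
  grip=[50, 80, 80, 80, 80, 80, 87, 87, 87],
)

```text
time_s: 22.55
tcp_pos: [0.5761, -0.037, 0.2276]
ee_rot: [[-0.105, -0.994, 0.013], [-0.995, 0.105, 0.001], [-0.003, -0.013, -1.0]]
wrist_force: [-0.7, -0.0, 0.5]
gripper_width: 0.996
gripper_force: 0.0
```

```bash
python3 - <<'E'
from h import *
plan([.465,.222,.22],down(180))
E
```

```text
n 6 lin [-42.0, 21.1, 1.2] rot [-0.0022, 0.0004, -0.0175]
```

Emit:
step_arm(
  linear=[
    [-42, 21, 1.2],
    [-42, 21, 1.2],
    [-42, 21, 1.2],
    [-42, 21, 1.2],
    [-42, 21, 1.2],
    [-42, 21, 1.2],
    [0, 0, 0],
    [0, 0, 0],
  ],
  delta_rot=[
    [0, 0, -0.0175],
    [0, 0, -0.0175],
    [0, 0, -0.0175],
    [0, 0, -0.0175],
    [0, 0, -0.0175],
    [0, 0, -0.0175],
    [0, 0, 0],
    [0, 0, 0],
  ],
  grip=[87, 87, 87, 87, 87, 87, 87, 87],
)

```text
time_s: 23.55
tcp_pos: [0.4627, 0.2219, 0.2137]
ee_rot: [[-0.0, -1.0, 0.0], [-1.0, 0.0, -0.0], [0.0, -0.0, -1.0]]
wrist_force: [0.4, -0.6, 0.1]
gripper_width: 1.0
gripper_force: 0.0
```

```bash
python3 cap.py w5.png spare1 cell1
```

```text
23.55 [0.4627 0.2219 0.2137] [ 43.7717  11.5372 -15.8371   0.0188 -62.6213 -43.7882]
spare1 0.68 pt [313. 188.] cap px [315.6262 187.9065] [305 184  22  12 107] at .102 [0.4651 0.2114] .095 [0.4652 0.213 ]
spare1 0.3 [212.3, 10.0] nodark
  origin 0.77 [316. 180.] [0.4659 0.2252]
cell1 0.85 [210.8, 78.9] nodark
  origin 0.96 [209. 106.] [0.6002 0.1277]
  origin 0.58 [211.  60.] [0.5921 0.0752]
  origin 0.58 [219.   0.] [0.5766 0.0126]
```

View pics/w5.png

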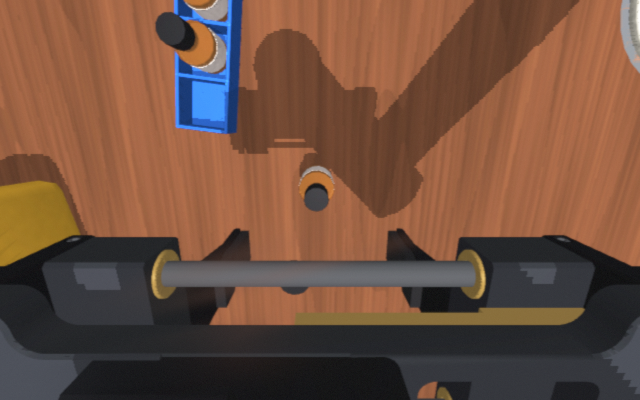

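The view shows spare2's cap centred at (316,198), and cell1 empty with rim corners at about (178,77), (236,82), (176,127) and (235,133).

```bash
python3 - <<'E'
from h import *
np.set_printoptions(precision=4,suppress=True)
c=cam('wrist')
print(ray(c,(316,198),.102),ray(c,(316,180),0))
P=np.array([ray(c,v,.04)[:2] for v in[(178,76.5),(236,82),(176,127),(236,133)]]);print(P)
a=np.radians(6.9);a=np.array([np.sin(a),np.cos(a)])
d=P[:2].mean(0);e=P[2:].mean(0);print('c1 from div',d+a*.028,'from end',e-a*.030,'from c4 measured',np.array([.5748,-.0392])+a*.168)
s=sense();print(s['tcp_pos'])
E
```

```text
[0.4654 0.2214 0.102 ] [0.4662 0.224  0.    ]
[[0.6191 0.0977]
 [0.5549 0.1036]
 [0.6291 0.1521]
 [0.5596 0.1591]]
c1 from div [0.5903 0.1284] from end [0.5907 0.1258] from c4 measured [0.595  0.1276]
[0.4633 0.2213 0.2139]
```

Emit:
step_arm(
  linear=[
    [-0.5, -1.2, 50],
    [-0.5, -1.2, 50],
    [0, 0, 30],
    [0, 0, 11],
    [0, 0, 0],
    [0, 0, 0],
    [0, 0, 0],
    [0, 0, 0],
    [0, 0, 0],
    [0, 0, 0],
  ],
  delta_rot=[
    [0, 0, 0],
    [0, 0, 0],
    [0, 0, 0],
    [0, 0, 0],
    [0, 0, 0],
    [0, 0, 0],
    [0, 0, 0],
    [0, 0, 0],
    [0, 0, 0],
    [0, 0, 0],
  ],
  grip=[87, 87, 87, 87, 87, 22, 22, 22, 22, 22],
)

```text
time_s: 25.1
tcp_pos: [0.4655, 0.2232, 0.0731]
ee_rot: [[-0.001, -1.0, 0.001], [-1.0, 0.001, 0.001], [-0.001, -0.001, -1.0]]
wrist_force: [-0.6, -0.1, -0.6]
gripper_width: 0.516
gripper_force: 0.0
```

Emit:
step_arm(
  linear=[
    [0, 0, 0],
    [0, 0, 0],
    [0, 0, 0],
    [0, 0, 0],
  ],
  delta_rot=[
    [0, 0, 0],
    [0, 0, 0],
    [0, 0, 0],
    [0, 0, 0],
  ],
  grip=[22, 22, 22, 22],
)

```text
time_s: 25.6
tcp_pos: [0.4654, 0.2231, 0.0729]
ee_rot: [[-0.001, -1.0, 0.001], [-1.0, 0.001, 0.0], [-0.0, -0.001, -1.0]]
wrist_force: [-0.3, 0.4, -0.5]
gripper_width: 0.287
gripper_force: 30.0
```

Emit:
step_arm(
  linear=[
    [0, 0, -12],
    [0, 0, -40],
    [0, 0, -55],
    [0, 0, -50],
    [0, 0, 0],
  ],
  delta_rot=[
    [0, 0, 0],
    [0, 0, 0],
    [0, 0, 0],
    [0, 0, 0],
    [0, 0, 0],
  ],
  grip=[22, 22, 22, 22, 22],
)

```text
time_s: 26.22
tcp_pos: [0.4675, 0.2245, 0.2355]
ee_rot: [[0.0, -1.0, 0.01], [-1.0, 0.0, 0.007], [-0.007, -0.01, -1.0]]
wrist_force: [-0.8, 0.3, -1.9]
gripper_width: 0.286
gripper_force: 30.0
```

```bash
python3 - <<'E'
from h import *
plan([.593,.128,.23],down(174),n=4)
E
```

```text
n 4 lin [22.9, -32.3, 1.5] rot [-0.0024, 0.0019, 0.0262]
```

Emit:
step_arm(
  linear=[
    [23, -32, 1.5],
    [23, -32, 1.5],
    [23, -32, 1.5],
    [23, -32, 1.5],
    [0, 0, 0],
    [0, 0, 0],
    [0, 0, 0],
  ],
  delta_rot=[
    [0, 0, 0.026],
    [0, 0, 0.026],
    [0, 0, 0.026],
    [0, 0, 0.026],
    [0, 0, 0],
    [0, 0, 0],
    [0, 0, 0],
  ],
  grip=[22, 22, 22, 22, 22, 22, 22],
)

```text
time_s: 27.1
tcp_pos: [0.5888, 0.1267, 0.2241]
ee_rot: [[-0.103, -0.995, 0.0], [-0.995, 0.103, 0.0], [-0.0, -0.0, -1.0]]
wrist_force: [-0.3, 1.0, -0.9]
gripper_width: 0.291
gripper_force: 30.0
```

```bash
python3 look.py w6.png cell1 stock1; python3 - <<'E'
from h import *
im=cv2.imread('pics/w6.png')[0:290,180:460];cv2.imwrite('pics/v6.png',cv2.resize(im,None,fx=2,fy=2,interpolation=cv2.INTER_CUBIC))
E
```

```text
27.1 [0.5888 0.1267 0.2241] [ 27.5261  19.7586  -2.7821  -0.0095 -67.4272 -33.4429]
cell1 0.94 [313. 176.] [0.5958 0.1251]
cell1 0.93 [311. 138.] [0.5925 0.0722]
cell1 0.83 [315.  93.] [0.581  0.0166]
stock1 0.97 [312. 137.] [0.591  0.0718]
stock1 0.82 [316.  92.] [0.5797 0.0162]
```

View pics/v6.png

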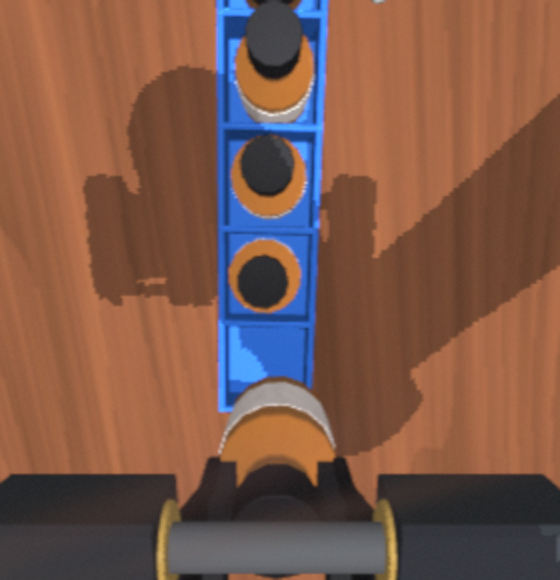

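The view shows all four other cells filled and upright. Cell1 lies between the divider at crop row 321 and the crate end at row 410, with the held bottle just short of it.

```bash
python3 - <<'E'
from h import *
np.set_printoptions(precision=4,suppress=True)
c=cam('wrist')
P=np.array([ray(c,(v[0]/2+180,v[1]/2),.04)[:2] for v in[(219,321),(313.5,321),(219,229),(318,229),(219,410)]]);print(P)
a=np.radians(6.9);a=np.array([np.sin(a),np.cos(a)]);n=np.array([a[1],-a[0]])
print('c1',P[:2].mean(0)+a*.028,P[2:4].mean(0)+a*.084,P[4]-a*.030-n*.030)
s=sense();p=np.array(s['tcp_pos']);R=np.array(s['ee_rot']);print(p)
print('shift',R.T@(np.array([.594,.1265,.15])-p)*1000)
E
```

```text
[[0.6217 0.0952]
 [0.5632 0.1013]
 [0.6145 0.041 ]
 [0.5559 0.0471]
 [0.6293 0.1526]]
c1 [0.5958 0.126 ] [0.5953 0.1274] [0.5959 0.1264]
[0.5892 0.1267 0.2244]
shift [-0.2217 -4.7006 74.3881]
```

Emit:
step_arm(
  linear=[
    [-0.9, -6.2, 40],
    [0, 0, 35],
    [0, 0, 0],
    [0, 0, 0],
  ],
  delta_rot=[
    [0, 0, 0],
    [0, 0, 0],
    [0, 0, 0],
    [0, 0, 0],
  ],
  grip=[22, 22, 22, 22],
)

```text
time_s: 27.8
tcp_pos: [0.597, 0.1268, 0.1508]
ee_rot: [[-0.103, -0.995, 0.004], [-0.995, 0.103, 0.001], [-0.001, -0.004, -1.0]]
wrist_force: [-0.3, 0.5, 0.1]
gripper_width: 0.289
gripper_force: 30.0
```

Emit:
step_arm(
  linear=[
    [0, 0, 20],
    [0, 0, 20],
    [0, 0, 8],
    [0, 0, 0],
  ],
  delta_rot=[
    [0, 0, 0],
    [0, 0, 0],
    [0, 0, 0],
    [0, 0, 0],
  ],
  grip=[22, 22, 22, 22],
)

```text
time_s: 28.3
tcp_pos: [0.5965, 0.1266, 0.102]
ee_rot: [[-0.104, -0.995, 0.002], [-0.995, 0.104, 0.001], [-0.001, -0.002, -1.0]]
wrist_force: [0.9, 0.3, -0.7]
gripper_width: 0.288
gripper_force: 30.0
```

No side contact. I'll continue to just above the floor.

Emit:
step_arm(
  linear=[
    [0, 0.5, 12],
    [0, 0.5, 8],
    [0, 0, 3],
    [0, 0, 0],
  ],
  delta_rot=[
    [0, 0, 0],
    [0, 0, 0],
    [0, 0, 0],
    [0, 0, 0],
  ],
  grip=[22, 22, 22, 22],
)

```text
time_s: 28.8
tcp_pos: [0.5949, 0.1265, 0.0778]
ee_rot: [[-0.104, -0.995, 0.0], [-0.995, 0.104, 0.0], [-0.0, -0.0, -1.0]]
wrist_force: [0.8, 0.3, -2.5]
gripper_width: 0.288
gripper_force: 30.0
```

Emit:
step_arm(
  linear=[
    [0, 0, 1],
    [0, 0, 0.7],
    [0, 0, 0],
  ],
  delta_rot=[
    [0, 0, 0],
    [0, 0, 0],
    [0, 0, 0],
  ],
  grip=[22, 22, 22],
)

```text
time_s: 29.18
tcp_pos: [0.5953, 0.1267, 0.077]
ee_rot: [[-0.104, -0.995, 0.002], [-0.995, 0.104, 0.001], [-0.001, -0.002, -1.0]]
wrist_force: [-0.9, 0.2, 1.0]
gripper_width: 0.286
gripper_force: 30.0
```

Contact at the floor (force from -2.5 to +1 N). I'll release and rise clear.

Emit:
step_arm(
  linear=[
    [0, 0, 0],
    [0, 0, 0],
    [0, 0, 0],
    [0, 0, 0],
    [0, 0, -10],
    [0, 0, -30],
    [0, 0, -50],
    [0, 0, -55],
    [0, 0, -30],
    [0, 0, 0],
  ],
  delta_rot=[
    [0, 0, 0],
    [0, 0, 0],
    [0, 0, 0],
    [0, 0, 0],
    [0, 0, 0],
    [0, 0, 0],
    [0, 0, 0],
    [0, 0, 0],
    [0, 0, 0],
    [0, 0, 0],
  ],
  grip=[50, 80, 80, 80, 80, 80, 80, 80, 80, 80],
)

```text
time_s: 30.42
tcp_pos: [0.5962, 0.1269, 0.2556]
ee_rot: [[-0.104, -0.995, 0.008], [-0.995, 0.104, 0.003], [-0.004, -0.008, -1.0]]
wrist_force: [-0.5, 0.4, -0.5]
gripper_width: 0.92
gripper_force: 0.0
```

```bash
python3 - <<'E'
from h import *
c=cam('scene')
cv2.imwrite('pics/v7.png',cv2.resize(c['img'][130:290,130:470,::-1],(800,376),interpolation=cv2.INTER_CUBIC))
E
```

```text
(no output)
```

View pics/v7.png

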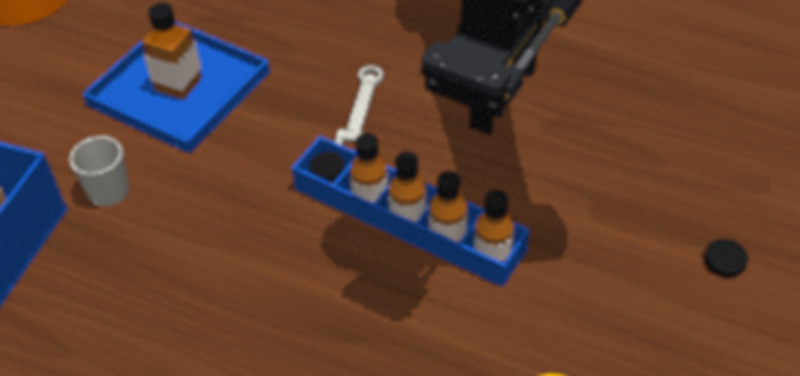

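The scene shows the big bottle upright in the tray at (170,60). Four small bottles stand in cells 1–4 (caps from (367,147) to (495,203)), and the jar, spanner, beaker and lid have not moved.

```bash
python3 -c "
from station import finish_job
print(finish_job())"
```

```text
the job is handed in; nothing more can be done
None
```

The job is handed in at about 30 s of the 66 s allowed: the big bottle stands upright in the tray, the two spares stand in cells 1 and 4, and the last picture shows nothing else moved.

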